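# Set up the spray-stencil jig

## Robot

A 7-joint arm with a two-finger parallel gripper is mounted at the origin on the work surface. World frame = base frame: x ahead of the robot, y to its left, z up, the work surface at z = 0. Lengths are in m, angles in rad, forces in N, time in s.
With the tool pointing down it reaches from about 0.4 to 0.9 m from the base axis. Payload 5.6 kg.
Tool frame: the origin (TCP) lies midway between the tips of the shut fingers; the grasp point (between the pads) lies 19 mm behind it; z points along the fingers, y is the line along which they close (so a half turn about z gives the same grasp; the last joint's range is limited). The gripper opens to 92 mm and grips with 3 to 60 N. Pads are 20 mm wide; open, the fingers measure 128 mm over their backs; the gripper's body (75 mm by 189 mm) begins 69 mm behind the grasp point.
Start: joints at [-0.043, 0.468, -0.012, 1.603, 0.006, 1.071, -0.056], TCP at [0.65, -0, 0.215] pointing down, gripper open.
Joint ranges: [-2.53, 2.53], [-0.31, 2.02], [-1.57, 1.55], [0.28, 2.44], [-1.29, 4.43], [0.15, 1.84], [-2.92, 2.92]. Speed limits (rad/s): [2.57, 2.57, 3.14, 3.14, 3.14, 3.14, 3.14].

## Interface

Orientations are given as a 3x3 rotation matrix whose columns are the frame's x, y, z axes.
In Python, from station import env, effector, solver, viewer, workorder, search_frame, tip_of gives the robot as it stands. Calls block until the motion is done:
- env.reach(position, orientation): joint-space move of the TCP to a pose.
- env.movel(position, frame=None, rate=0.15): straight line of the TCP; frame=None keeps the orientation; rate is the mean speed in m/s.
- env.goto_joints(angles): joint-space move.
- effector.release() and effector.grasp(squeeze=None): open the fingers fully, or close them until they stop; squeeze is the grip in N (None keeps the last).
- env.pause(seconds).
- solver.inverse_kinematics(position, orientation): joint angles nearest the present ones, or None.
- env.sense(): the state.
- viewer.read_camera(name): name is "scene" or "side" or "wrist"; returns (picture, depth): 480x640x3 uint8, red, green, blue; 480x640 float32, m along the optical axis (not along the pixel's ray), 0 where there is no reading.
- viewer.camera_info(name): a dict with "intrinsics" (3x3 intrinsics, pixels), "eye" and "rotation" of the camera in the world; the wrist camera has in their place "T_tool_cam" (4x4, takes a point from camera to tool coordinates, whose origin is the TCP and whose axes are the flange's). Camera axes: x right, y up, looking along -z (the intrinsics and any distortion apply to the point x, -y, -z); pixel columns grow to the right and rows downward; lengths in m; the calibration is good to about 2 mm. A picture is of the moment at which its call begins: read the wrist's pose just before it. camera_info takes no time and is no camera call.
A pose or a line that the arm cannot do raises env.PlanningError and nothing moves.
- workorder.finish_job(): hands the job in; it is judged then, once.
Trained networks look in the newest picture that a camera, given by its name, has taken for a name from the list of things; names that differ only in an ending like _2 or _b are one class to them, and where a whole thing is asked for, a point or a joint stands for the part that bears it (a point fixed in the world has none). Each returns a list of dicts, best first, with "score" (0 to 1); they miss things now and then, are a little off and sometimes report something else, mostly with a low value. They report only what shows in the picture. A call takes as long as a camera call. They do not tell look-alikes from the thing itself.
- search_frame(camera, name): "at" ([x, y, z] in m, in world coordinates, good to about 4 mm: the middle of the surface that is visible of it).
- tip_of(camera, name): "at" ([x, y, z] in m, in world coordinates, good to about 4 mm: a listed point, or the origin of a listed thing).
The state is a dict: "t": time; "joint_positions": joint angles; "joint_velocities": joint speeds; "tau": joint torques, N m; "ee_pos": TCP position; "tcp_rot": TCP orientation; "wrist_force": force on the tool from outside, world axes, zero at the start; "moment": the same for the moment, N m; "gripper_width": finger opening in m; "grasp_force": force on a finger pad.
Only numpy, scipy, OpenCV 4.12 (cv2) and the standard library are available. Lean on these libraries where they do the work, as an engineer would, in place of code of your own. Each camera call takes 0.05 s, during which the arm holds its last target. There are 200 camera calls.

## Task

Get the stencil jig ready for spraying: put the sanding block that was left on it into the grey tool tray, and lay every square wooden blank flat in a pocket of its own in the jig. Then lower the aluminium stencil plate over the jig's two dowel pins until it lies fully home on both end blocks, and only after that open the air valve by turning its lever to the raised brass mark at 60 degrees. Leave everything else on the table where it is.

Things in the scene. Friction and masses are not known exactly. Their poses are not given: they have to be found in the camera images.
- jig: fixed wooden jig, base 310 (x) x 90 (y) x 8 mm; origin at the centre of its underside, z up. Four open square pockets along x (pocket0..3). At each end, |x| = 117 to 155 mm, a full-width end block rises to z = 24 mm: the plate's seats. On each, at x = -136 and +136 mm, y = 0, a vertical 10 mm steel dowel pin reaches z = 54 mm, its top 8 mm tapering to 4 mm. Left or right on the table
- pocket0 (a point): centre of the floor of jig pocket 0 (x = -90 mm, y = 0, z = 8 mm in the jig's frame). The pocket is 54 x 54 mm, sides along the jig's axes; its low walls rise 5 mm above its floor; 6 mm wall to the next pocket
- pocket1 (a point): centre of the floor of jig pocket 1 (x = -30 mm, y = 0, z = 8 mm in the jig's frame). The pocket is 54 x 54 mm, sides along the jig's axes; its low walls rise 5 mm above its floor; 6 mm wall to the next pocket
- pocket2 (a point): centre of the floor of jig pocket 2 (x = 30 mm, y = 0, z = 8 mm in the jig's frame). The pocket is 54 x 54 mm, sides along the jig's axes; its low walls rise 5 mm above its floor; 6 mm wall to the next pocket
- pocket3 (a point): centre of the floor of jig pocket 3 (x = 90 mm, y = 0, z = 8 mm in the jig's frame). The pocket is 54 x 54 mm, sides along the jig's axes; its low walls rise 5 mm above its floor; 6 mm wall to the next pocket
- plate: loose aluminium plate 310 (x) x 84 (y) x 6 mm, 0.3 to 0.55 kg, centre of mass on its mid axis; lies flat on the table. Origin: centre of its underside, z up. 13 mm holes at x = -136 and +136 mm, y = 0, take the pins, either way round; four 26 mm square windows between. Black grip block in the middle of its top, 30 (x) x 14 (y) mm, from z = 6 to 48 mm. Seated, its origin is 24 mm above the jig's
- blank0: loose square coaster blank, pale wood, 50 x 50 x 14 mm, about 25 g; origin at the centre of its underside, z up. May be absent; three or four are present
- blank1: loose square coaster blank, pale wood, 50 x 50 x 14 mm, about 25 g; origin at the centre of its underside, z up. May be absent; three or four are present
- blank2: loose square coaster blank, pale wood, 50 x 50 x 14 mm, about 25 g; origin at the centre of its underside, z up. May be absent; three or four are present
- blank3: loose square coaster blank, pale wood, 50 x 50 x 14 mm, about 25 g; origin at the centre of its underside, z up. May be absent; three or four are present
- sander: loose cork sanding block, 90 (x) x 40 (y) x 28 mm, about 60 g; origin at the centre of its underside. At the start it lies across the jig on top of the pocket walls, 13 mm above the table
- tray: grey open tool tray, fixed, 150 (x) x 110 (y) x 25 mm outside, walls 5 mm, floor 5 mm thick; origin at the centre of its underside
- lever (a joint): angle of the air valve's lever in rad: 0 = shut, lever pointing along the valve's own -x; grows as the lever turns counter-clockwise seen from above, stop at 1.57. The brass mark is at 1.047 (60 degrees). Starts nearly shut (0 to 0.3). Stays where it is left; turning takes about 0.12 N m
- valve: air valve, fixed: grey disc 150 mm in diameter and 8 mm thick with a brass body, lever on top. Origin at the centre of its underside, on the lever's axis; z up
- hub (a point): on the lever's turning axis at the mid height of the lever, 57 mm above the table
- lever_grip (a point): point on the lever 45 mm from its axis, at its mid height (57 mm above the table): the lever is a bar 12 mm wide and 18 mm high that reaches 66 mm out from the axis
- mark (a point): top of the raised brass mark, an 18 mm rib that points at the axis, on the edge of the valve's disc 66 mm from the axis, 20 mm above the table: the lever stands over it at 60 degrees
- round_coaster: bystander: round wooden disc, 54 mm across, 12 mm high
- spray_can: bystander: white spray can, 66 mm across, 185 mm high, standing; origin under its centre
- tin: bystander: empty steel tin, 76 mm across, 85 mm high, standing
- bottle: bystander: white plastic bottle with green cap, 70 mm across, 200 mm high, standing
- marker: bystander: white marker pen with black cap, about 140 mm long, lying
- brush: bystander: paint brush, 200 mm long, lying
- eraser: bystander: white eraser, 55 x 22 x 14 mm
Things that resemble listed ones, but are neither listed nor needed, are in the scene too. Leave any blue look-alike of the blank0 alone.

How it is judged:
On the way, in this order (a step that is already met when the one before it is completed fails the run):
1. the sanding block is in the tool tray and every blank present lies flat in a pocket of the jig (x of sander in the frame of tray between -0.07 and 0.07 m and y of sander in the frame of tray between -0.05 and 0.05 m and z of sander in the frame of tray between 0 and 0.035 m and (horizontal distance between blank0 and pocket0 below 0.006 m or horizontal distance between blank0 and pocket1 below 0.006 m or horizontal distance between blank0 and pocket2 below 0.006 m or horizontal distance between blank0 and pocket3 below 0.006 m) and z of blank0 in the frame of jig between 0.005 and 0.0105 m and angle between each of blank0, blank1, blank2, blank3's own z axis and vertical below 0.08 rad and (horizontal distance between blank1 and pocket0 below 0.006 m or horizontal distance between blank1 and pocket1 below 0.006 m or horizontal distance between blank1 and pocket2 below 0.006 m or horizontal distance between blank1 and pocket3 below 0.006 m) and z of blank1 in the frame of jig between 0.005 and 0.0105 m and (horizontal distance between blank2 and pocket0 below 0.006 m or horizontal distance between blank2 and pocket1 below 0.006 m or horizontal distance between blank2 and pocket2 below 0.006 m or horizontal distance between blank2 and pocket3 below 0.006 m) and z of blank2 in the frame of jig between 0.005 and 0.0105 m and (horizontal distance between blank3 and pocket0 below 0.006 m or horizontal distance between blank3 and pocket1 below 0.006 m or horizontal distance between blank3 and pocket2 below 0.006 m or horizontal distance between blank3 and pocket3 below 0.006 m) and z of blank3 in the frame of jig between 0.005 and 0.0105 m), for 0.2 s.
2. the stencil plate is home over both pins, with the air valve still nearly shut (x of plate in the frame of jig between -0.005 and 0.005 m and y of plate in the frame of jig between -0.005 and 0.005 m and z of plate in the frame of jig between 0.021 and 0.027 m and angle between the x axis of plate and the x axis of jig, either way round below 0.04 rad and angle between plate's own z axis and vertical below 0.03 rad and (horizontal distance between blank0 and pocket0 below 0.006 m or horizontal distance between blank0 and pocket1 below 0.006 m or horizontal distance between blank0 and pocket2 below 0.006 m or horizontal distance between blank0 and pocket3 below 0.006 m) and z of blank0 in the frame of jig between 0.005 and 0.0105 m and angle between each of blank0, blank1, blank2, blank3's own z axis and vertical below 0.08 rad and (horizontal distance between blank1 and pocket0 below 0.006 m or horizontal distance between blank1 and pocket1 below 0.006 m or horizontal distance between blank1 and pocket2 below 0.006 m or horizontal distance between blank1 and pocket3 below 0.006 m) and z of blank1 in the frame of jig between 0.005 and 0.0105 m and (horizontal distance between blank2 and pocket0 below 0.006 m or horizontal distance between blank2 and pocket1 below 0.006 m or horizontal distance between blank2 and pocket2 below 0.006 m or horizontal distance between blank2 and pocket3 below 0.006 m) and z of blank2 in the frame of jig between 0.005 and 0.0105 m and (horizontal distance between blank3 and pocket0 below 0.006 m or horizontal distance between blank3 and pocket1 below 0.006 m or horizontal distance between blank3 and pocket2 below 0.006 m or horizontal distance between blank3 and pocket3 below 0.006 m) and z of blank3 in the frame of jig between 0.005 and 0.0105 m and value of joint lever below 0.5 rad), for 0.2 s.
3. the air valve's lever stands at the 60 degree mark, with the plate still home (x of plate in the frame of jig between -0.005 and 0.005 m and y of plate in the frame of jig between -0.005 and 0.005 m and z of plate in the frame of jig between 0.021 and 0.027 m and angle between the x axis of plate and the x axis of jig, either way round below 0.04 rad and angle between plate's own z axis and vertical below 0.03 rad and value of joint lever between 0.947 and 1.147 rad), for 0.2 s.
At the end, for the whole second after the job is handed in: Sanding block inside the tray; every blank flat on a pocket floor, within 6 mm of the pocket's centre; plate home on both end blocks over the pins (within 5 mm sideways, 3 mm in height, level within 0.03 rad, in line within 0.04 rad); lever within 0.1 rad of the 60 degree mark; all at rest (all of step 1 and all of step 3 and linear speed of each of plate, sander below 0.01 m/s); the robot touches nothing.
It fails at once if a bystander is shifted by more than 60 mm or a standing one knocked over (distance of any of round_coaster, spray_can, tin, bottle, marker, brush, eraser from where it was at the start of the episode above 0.06 m or angle between any of spray_can, tin, bottle's own z axis and vertical above 0.6 rad).
Of blank0, blank1, blank2, blank3 only 3 to 4 are there at a start; the rules pass over those that are not, and their reading is None.
At some moment in a run one of blank0, blank1, blank2, blank3, plate may be knocked a few centimetres aside while the robot is not near it.
Once in a run the grip may slacken for a moment while it holds something.
It also fails if it takes over 208 s, if anything falls off the work surface, if the arm or the gripper's body presses on something with over 40 N, if the wrist force passes 120 N, or if a joint passes its speed limit or range.

## Working session

There is one attempt and no reset: what is moved stays moved. The work goes in short steps, each a Python script; the robot and the scene stay as the last script left them, time stands still between calls to the robot, and variables do not carry over. Pictures are saved under pics/ and viewed, at most 14 in all, crops included, and the job is handed in when it is done.

```bash
ls; mkdir -p pics
cat > h.py <<'E'
import numpy as np, cv2
from station import env, effector, solver, viewer, workorder, search_frame, tip_of
def save(c,n):
    p,d=viewer.read_camera(c); cv2.imwrite(f'pics/{n}.png',p[:,:,::-1]); return p,d
E
python3 - <<'E'
from h import *
for c in('scene','side'):
    p,d=save(c,c+'0'); np.save(f'pics/{c}0d.npy',d)
    for n in ['jig','plate','blank0','sander','tray','valve']:
        print(c,n,[(np.round(r['at'],3).tolist(),round(r['score'],2)) for r in search_frame(c,n)][:7])
    for n in ['pocket0','pocket3','hub','lever_grip','mark']:
        print(c,n,[(np.round(r['at'],3).tolist(),round(r['score'],2)) for r in tip_of(c,n)][:3])
    print(viewer.camera_info(c))
print(viewer.camera_info('wrist'))
print(env.sense())
E
```

```text
pics
scene jig [([0.595, -0.201, 0.013], 0.66)]
scene plate [([0.567, 0.192, 0.009], 0.8)]
scene blank0 [([0.807, 0.118, 0.013], 0.97), ([0.774, -0.287, 0.013], 0.96), ([0.516, 0.016, 0.009], 0.76), ([0.702, 0.3, 0.012], 0.73), ([0.486, 0.38, 0.062], 0.63), ([0.437, -0.011, 0.017], 0.6), ([0.595, -0.02, 0.014], 0.58)]
scene sander [([0.539, -0.196, 0.04], 0.63), ([0.569, 0.191, 0.011], 0.51), ([0.438, -0.006, 0.016], 0.41), ([0.518, 0.017, 0.012], 0.35)]
scene tray [([0.498, -0.384, 0.004], 0.64), ([0.591, -0.206, 0.013], 0.38), ([0.821, -0.038, 0.014], 0.2)]
scene valve [([0.506, 0.37, 0.003], 0.97)]
scene pocket0 [([0.461, -0.196, 0.006], 0.9), ([0.578, -0.194, 0.007], 0.86), ([0.518, -0.194, 0.008], 0.76)]
scene pocket3 [([0.461, -0.196, 0.006], 0.9), ([0.578, -0.194, 0.007], 0.86), ([0.518, -0.194, 0.008], 0.76)]
scene hub [([0.498, 0.385, 0.056], 0.88)]
scene lever_grip [([0.454, 0.387, 0.058], 0.62), ([0.454, 0.335, 0.019], 0.23)]
scene mark [([0.454, 0.336, 0.021], 0.93), ([0.372, 0.069, -0.001], 0.36)]
{'intrinsics': array([[607.72852171,   0.        , 315.45116532],
       [
[... 2282 characters left out ...]
velocities': array([-0.00062334,  0.00026306, -0.00064283, -0.00058408, -0.00097544,
        0.00245868, -0.00102629]), 'tau': array([ 2.20252828e-04, -5.20427549e+01, -1.18947422e-02, -2.44055665e+01,
       -5.66326152e-02,  1.14033741e-02, -6.06779395e-06]), 'ee_pos': array([ 6.50019275e-01, -5.82325559e-06,  2.14612984e-01]), 'tcp_rot': array([[ 1.46155002e-06,  9.99999997e-01,  8.07820448e-05],
       [ 1.00000000e+00, -1.45907477e-06, -3.06412164e-05],
       [-3.06410984e-05,  8.07820895e-05, -9.99999996e-01]]), 'wrist_force': array([-0.3537514 , -0.42831257, -0.51325899]), 'moment': array([0.04415953, 0.00581765, 0.01838906]), 'grasp_force': 0.0, 'gripper_width': 0.09154796286978828}
```

View pics/scene0.png

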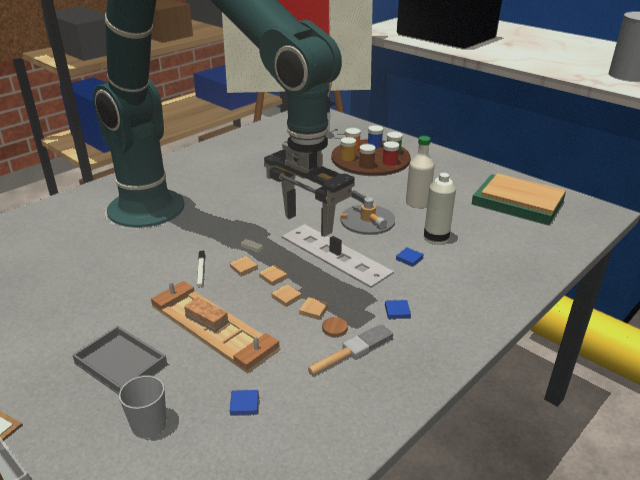

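View pics/side0.png

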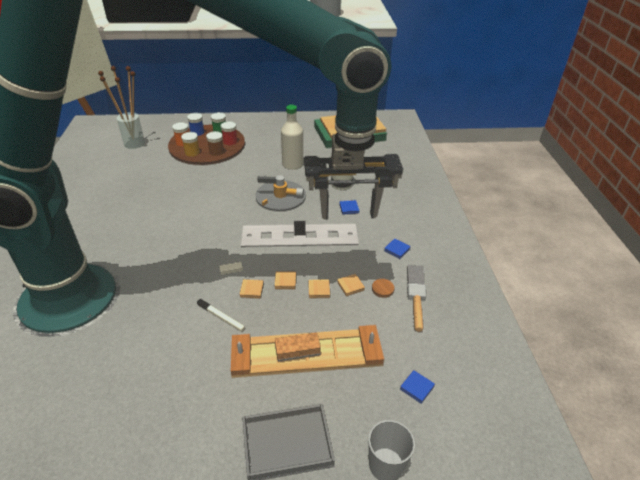

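Four pale blanks (scene pixels about (243,265), (273,274), (286,294), (313,308)) lie in a row. There are three blue look-alikes, a round coaster at (335,326), and the sander on the jig at (206,314). The plate is at (337,254), the valve at (368,215) and the tray at (120,358). Next is a wrist survey into a top-down map.

```bash
cat >> h.py <<'E'
R0=np.array([[0,1,0],[1,0,0],[0,0,-1.]])   # tool x = world y, tool y = world x
def Rz(a): c,s=np.cos(a),np.sin(a); return np.array([[c,-s,0],[s,c,0],[0,0,1]])
def wcloud(name=None):
    s=env.sense(); p,d=viewer.read_camera('wrist'); i=viewer.camera_info('wrist'); K=i['intrinsics']
    if name: cv2.imwrite(f'pics/{name}.png',p[:,:,::-1])
    v,u=np.nonzero(d>0); z=d[v,u]
    c=np.stack([(u-K[0,2])/K[0,0]*z,-(v-K[1,2])/K[1,1]*z,-z,np.ones_like(z)])
    w=s['tcp_rot']@(i['T_tool_cam']@c)[:3]+s['ee_pos'][:,None]
    return w.T,p[v,u].astype(int)
X0,Y0,RES=0.3,-0.55,0.001
def ortho(W,C,zmax=0.3):
    "top-down height + colour map; row = x, col = y (1 mm)"
    H=np.full((700,1100),-1.,np.float32); I=np.zeros((700,1100,3),np.uint8)
    o=np.argsort(W[:,2]); W,C=W[o],C[o]
    r=np.round((W[:,0]-X0)/RES).astype(int); c=np.round((W[:,1]-Y0)/RES).astype(int)
    k=(r>=0)&(r<700)&(c>=0)&(c<1100)&(W[:,2]<zmax)
    H[r[k],c[k]]=W[k,2]; I[r[k],c[k]]=C[k]; return H,I
def rects(W,sel,minpts=60,cell=0.002,close=2):
    "cluster selected points, min area rects: (x,y,w,h,angle deg,n,zmed)"
    P=W[sel]; m=np.zeros((400,600),np.uint8)
    r=((P[:,0]-0.2)/cell).astype(int); c=((P[:,1]+0.6)/cell).astype(int)
    k=(r>=0)&(r<400)&(c>=0)&(c<600); P,r,c=P[k],r[k],c[k]; m[r,c]=1
    m=cv2.morphologyEx(m,cv2.MORPH_CLOSE,np.ones((close+1,close+1)))
    n,l=cv2.connectedComponents(m); out=[]
    for j in range(1,n):
        q=P[l[r,c]==j]
        if len(q)<minpts: continue
        lo=q[:,:2].astype(np.float32); (x,y),(w,h),a=cv2.minAreaRect(lo)
        out.append((x,y,w,h,a,len(q),np.median(q[:,2])))
    return out
E
python3 - <<'E'
from h import *
print(env.sense()['t'])
for i,(x,y) in enumerate([(0.55,-0.28),(0.55,-0.05),(0.55,0.2)]):
    env.reach(np.array([x,y,0.30]),R0); env.pause(0.3)
    W,C=wcloud(f'w{i}'); np.savez(f'pics/w{i}.npz',W=W,C=C); print(env.sense()['t'],W.min(0),W.max(0))
    for n in ['blank0','plate','sander','jig','tray']:
        print(i,n,[(np.round(r['at'],3).tolist(),round(r['score'],2)) for r in search_frame('wrist',n)][:6])
    for n in ['hub','lever_grip','mark'] if i==2 else ['pocket0']:
        print(i,n,[(np.round(r['at'],3).tolist(),round(r['score'],2)) for r in tip_of('wrist',n)][:4])
W=np.vstack([np.load(f'pics/w{i}.npz')['W'] for i in range(3)]);C=np.vstack([np.load(f'pics/w{i}.npz')['C'] for i in range(3)])
H,I=ortho(W,C); cv2.imwrite('pics/ortho.png',cv2.resize(I[50:600,150:][:,:,::-1],(800,463)))
E
```

```text
1.2
2.7333 [ 0.14485281 -0.68108252 -0.00284535] [ 0.96784712 -0.07768665  0.41489943]
0 blank0 [([0.759, -0.284, 0.015], 0.97)]
0 plate []
0 sander [([0.534, -0.192, 0.042], 0.96), ([0.572, -0.188, 0.014], 0.57)]
0 jig [([0.571, -0.185, 0.013], 0.86)]
0 tray [([0.499, -0.392, 0.005], 0.64)]
0 pocket0 [([0.46, -0.195, 0.006], 0.94), ([0.634, -0.192, 0.012], 0.8), ([0.583, -0.187, 0.008], 0.62)]
4.3 [ 0.14405205 -0.45399754 -0.00298695] [0.96600578 0.15079199 0.41523861]
1 blank0 [([0.8, 0.122, 0.018], 0.79), ([0.666, 0.0, 0.016], 0.73), ([0.427, -0.005, 0.014], 0.71), ([0.587, -0.004, 0.014], 0.66), ([0.511, 0.021, 0.019], 0.56), ([0.742, -0.016, 0.01], 0.54)]
1 plate [([0.512, 0.024, 0.018], 0.6)]
1 sander []
1 jig [([0.577, -0.18, 0.012], 0.72)]
1 tray [([0.505, -0.418, 0.006], 0.93), ([0.675, -0.404, 0.026], 0.41), ([0.81, -0.021, 0.014], 0.28)]
1 pocket0 [([0.584, -0.188, 0.01], 0.9), ([0.52, -0.194, 0.007], 0.77), ([0.459, -0.194, 0.011], 0.56), ([0.681, -0.434, -0.0], 0.32)]
5.9333 [ 0.14460622 -0.20439085 -0.00273273] [0.96831621 0.40078502 0.41547999]
2 blank0 [([0.695, 0.312, 0.014], 0.76), ([0.43, -0.004, 0.012], 0.73), ([0.801, 0.126, 0.016], 0.71), ([0.665, 0.006, 0.018], 0.67), ([0.511, 0.026, 0.015], 0.63), ([0.59, -0.003, 0.013], 0.58)]
2 plate [([0.548, 0.2, 0.008], 0.86)]
2 sander [([0.539, -0.172, 0.02], 0.58)]
2 jig [([0.558, -0.157, 0.012], 0.69), ([0.496, 0.379, 0.065], 0.61)]
2 tray []
2 hub [([0.499, 0.388, 0.054], 0.78)]
2 lever_grip []
2 mark [([0.456, 0.336, 0.02], 0.83), ([0.637, -0.192, 0.012], 0.2)]
```

View pics/ortho.png

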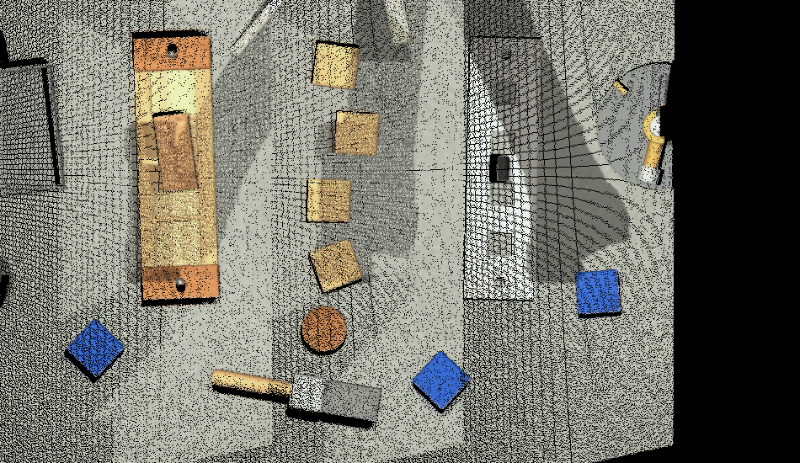

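The map shows the jig on the left with the sander at about map pixel (175,152). The four blanks are at (335,65), (357,132), (328,201) and (336,266), and the plate at (500,168). The valve is cut off on the right. Now I'll fit them precisely.

```bash
cat > fit.py <<'E'
from h import *
def blanks(W,C):
    "pale wood squares with tops at about 14 mm"
    sel=(W[:,2]>0.0095)&(W[:,2]<0.019)&(C[:,0]>C[:,2]*1.3)
    return [r for r in rects(W,sel,150) if 40<min(r[2:4]) *1000 and max(r[2:4])*1000<60]
def pins(W,near):
    # pin points above the end blocks
    sel=(W[:,2]>0.030)&(W[:,2]<0.060)&(np.linalg.norm(W[:,:2]-near,axis=1)<0.03)
    return W[sel]
E
python3 - <<'E'
from fit import *
np.set_printoptions(precision=4,suppress=True)
for i in range(3):
    f=np.load(f'pics/w{i}.npz');W,C=f['W'],f['C']
    print('view',i,'table z',np.median(W[(abs(W[:,2])<0.006),2]))
    for r in rects(W,(W[:,2]>0.0095)&(W[:,2]<0.019)&(C[:,0]>C[:,2]*1.3),150): print(' 14mm',np.round(r,4))
    for r in rects(W,(W[:,2]>0.034)&(W[:,2]<0.07),40): print(' hi',np.round(r,4))
    for r in rects(W,(W[:,2]>0.020)&(W[:,2]<0.028)&(W[:,1]<-0.1),100): print(' 24mm',np.round(r,4))
    for r in rects(W,(W[:,2]>0.003)&(W[:,2]<0.0085)&(W[:,1]>0.13),300): print(' 6mm',np.round(r,4))
E
```

```text
view 0 table z 0.0012046619844648943
 14mm [    0.5491    -0.1915     0.2353     0.0903     2.0204 10976.
     0.0138]
 14mm [  0.8026  -0.115    0.0691   0.0203  80.3399 886.       0.0165]
 hi [  0.4142  -0.1963   0.0081   0.0096  16.0689 122.       0.0491]
 hi [   0.5307   -0.1923    0.0901    0.04      7.6014 3808.        0.0421]
 hi [  0.6498  -0.4189   0.0465   0.0111  54.9599 392.       0.0525]
 hi [  0.6657  -0.4616   0.01     0.0445  70.6052 569.       0.054 ]
 hi [  0.6842  -0.1863   0.0091   0.0089  50.7151 126.       0.0491]
 24mm [   0.4133   -0.1964    0.039     0.0901    2.1954 3315.        0.0252]
 24mm [   0.5048   -0.387     0.1502    0.1108    6.9186 2152.        0.0257]
 24mm [   0.685    -0.1865    0.0389    0.0901    2.0909 3385.        0.025 ]
 24mm [  0.8002  -0.1236   0.0485   0.0123  82.0457 298.       0.0207]
view 1 table z 0.0012100123835366294
 14mm [   0.5486   -0.1914    0.3061    0.0915    2.0883 7583.        0.0139]
 14mm [   0.4284   -0.0018    0.05      0.0502   82.7534 2202.        0.0152]
 14mm [   0.5085    0.0226    0.0498    0.0503   85.8679 227
[... 1275 characters left out ...]
0.0501   87.8514 1452.        0.0152]
 14mm [   0.6646   -0.0007    0.0499    0.0505   20.2543 1446.        0.0151]
 hi [   0.478     0.3751    0.0844    0.0245    1.5971 1441.        0.0526]
 hi [  0.5495   0.1965   0.0144   0.0292  88.8079 445.       0.0488]
 hi [  0.5558   0.37     0.0179   0.0211  76.6255 305.       0.0355]
 24mm [  0.412   -0.1655   0.0391   0.0332   0.9581 577.       0.0254]
 24mm [  0.5277  -0.1722   0.0898   0.0053   6.4639 306.       0.024 ]
 24mm [  0.6832  -0.1607   0.0392   0.0423   3.5411 761.       0.0251]
 6mm [    0.5489     0.2025     0.1207     0.3256    89.8463 16329.
     0.0071]
 6mm [   0.4872    0.3504    0.0962    0.1815   89.4566 2070.        0.008 ]
```

```bash
cat >> h.py <<'E'
RB=np.diag([1.,-1,-1])
def mid_t(): return env.sense()['t']
E
python3 - <<'E'
from fit import *
np.set_printoptions(precision=4,suppress=True)
env.reach(np.array([0.55,-0.1,0.30]),RB); env.pause(0.3)
W,C=wcloud('w3'); np.savez('pics/w3.npz',W=W,C=C)
print(mid_t(),env.sense()['joint_positions'])
for r in blanks(W,C): print(' bl',np.round(r,4))
for r in rects(W,(W[:,2]>0.034)&(W[:,2]<0.07),40): print(' hi',np.round(r,4))
for r in rects(W,(W[:,2]>0.020)&(W[:,2]<0.028)&(W[:,1]<-0.1),100): print(' 24mm',np.round(r,4))
E
```

```text
7.8333 [-0.0413  0.2326  0.1916  1.7404 -0.0476  1.1733 -1.4058]
 bl [   0.429    -0.0027    0.0502    0.0513   82.8937 1658.        0.0151]
 bl [   0.509     0.0218    0.0504    0.0506   85.8934 1895.        0.0151]
 bl [   0.5883   -0.0111    0.0503    0.0499   88.587  2151.        0.015 ]
 bl [   0.6653   -0.0023    0.0499    0.0502   19.7073 2480.        0.015 ]
 hi [  0.4151  -0.1958   0.0065   0.0097  34.3303 103.       0.048 ]
 hi [   0.5307   -0.1929    0.0906    0.0404    7.6407 3180.        0.0423]
 hi [  0.5505   0.1949   0.0154   0.0304  87.2575 635.       0.048 ]
 hi [  0.6707  -0.4092   0.0562   0.0187  11.7247 735.       0.0447]
 hi [  0.6847  -0.1868   0.0096   0.009   88.1245 124.       0.0497]
 24mm [   0.4133   -0.1867    0.0401    0.069     1.8169 1691.        0.0253]
 24mm [   0.505    -0.388     0.1511    0.1121    7.1757 2823.        0.0255]
 24mm [  0.5357  -0.1755   0.0357   0.098   74.2719 115.       0.0241]
 24mm [  0.6755  -0.4127   0.0586   0.02     1.6152 279.       0.0242]
 24mm [   0.6851   -0.1873    0.0383    0.0904    2.0816 3644.        0.0251]
```

```bash
cat >> h.py <<'E'
JIG=np.array([0.549,-0.192]); JA=np.radians(2.09)
def jp(x,y=0): return JIG+Rz(JA)[:2,:2]@np.array([x,y])
def at(p,z): return np.array([p[0],p[1],z])
def pick(p,yaw,z,hi,squeeze):
    R=Rz(yaw)@RB; effector.release(); env.reach(at(p,hi),R); env.movel(at(p,z),rate=0.15)
    effector.grasp(squeeze); s=env.sense(); w=s['gripper_width']; env.movel(at(p,hi),rate=0.15)
    return w,env.sense()['gripper_width'],env.sense()['grasp_force']
def place(p,yaw,z,hi):
    env.reach(at(p,hi),Rz(yaw)@RB); env.movel(at(p,z),rate=0.1)
    s=env.sense(); effector.release(); env.movel(at(p,hi),rate=0.2); return s['gripper_width'],s['wrist_force'],s['ee_pos']
E
python3 - <<'E'
from h import *
np.set_printoptions(precision=4,suppress=True)
print(pick((0.5306,-0.193),np.radians(7.6),0.027,0.13,25))
print(place((0.5046,-0.3877),np.radians(7),0.029,0.13), mid_t())
print(pick((0.4282,-0.0025),np.radians(-7.2),0.007,0.09,25))
print(place(jp(-90),JA,0.0165,0.10) if 0 else place(jp(-0.09),JA,0.0165,0.10), mid_t())
env.reach(np.array([0.52,-0.24,0.30]),R0); env.pause(0.3)
W,C=wcloud('w4'); np.savez('pics/w4.npz',W=W,C=C); print(mid_t())
for r in blanks(W,C): print(' bl',np.round(r,4))
for r in rects(W,(W[:,2]>0.019)&(W[:,2]<0.045)&(W[:,1]<-0.1),100): print(' 24mm',np.round(r,4))
E
```

```text
(0.039800427620074186, 0.03964270430933081, 24.999804496765137)
(0.039689226079256415, array([ 0.1213, -0.293 , -0.4848]), array([ 0.5051, -0.3881,  0.0297])) 14.8583
(0.04959209155040286, 0.04948358462242759, 24.99997615814209)
(0.049797031663921916, array([-0.1526, -0.2412, -0.1669]), array([ 0.4595, -0.1954,  0.0169])) 21.7583
23.4Traceback (most recent call last):
  File "<stdin>", line 9, in <module>
NameError: name 'blanks' is not defined
```

View pics/w4.png

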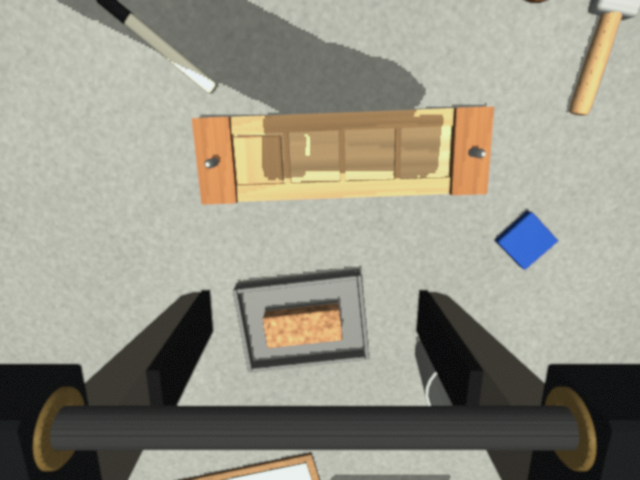

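The sander lies in the tray at (303,326), and pocket 0 at (262,158) seems to hold the blank. I'll check it by height.

```bash
cat >> fit.py <<'E'
def pockets(W,C):
    "blank tops seen in the jig, in the jig frame (mm, deg)"
    q=np.c_[(W[:,:2]-JIG)@Rz(JA)[:2,:2],W[:,2]]
    sel=(q[:,2]>0.0185)&(abs(q[:,0])<0.1155)&(abs(q[:,1])<0.06)&(q[:,2]<0.03)
    for x in (-.09,-.03,.03,.09):
        m=sel&(abs(q[:,0]-x)<0.03)
        if m.sum()<100: print('pocket',x,'empty',m.sum()); continue
        r=cv2.minAreaRect((q[m][:,:2]*1000).astype(np.float32)); z=q[m][:,2]
        A=np.c_[q[m][:,:2],np.ones(m.sum())]; g=np.linalg.lstsq(A,z,rcond=None)[0]
        print('pocket',x,np.round(r[0],1),np.round(r[1],1),round(r[2],1),'z',np.round(np.percentile(z,[5,50,95]),4),'tilt',np.round(g[:2],3))
E
python3 - <<'E'
from fit import *
f=np.load('pics/w4.npz');W,C=f['W'],f['C']; pockets(W,C)
for r in rects(W,(W[:,2]>0.029)&(W[:,2]<0.04)&(W[:,1]<-0.1),100): print(' sander',np.round(r,4))
E
```

```text
pocket -0.09 [-89.5   0. ] [50.  50.1] 89.9 z [0.0216 0.0232 0.0245] tilt [-0.003 -0.001]
pocket -0.03 empty 0
pocket 0.03 empty 0
pocket 0.09 empty 0
 sander [ 5.0510e-01 -3.8740e-01  9.0000e-02  4.0700e-02  6.7044e+00  2.4610e+03
  3.4200e-02]
```

Run:
```python
from fit import *
np.set_printoptions(precision=4,suppress=True)
B=np.array([0.0002,0.0007])
for px in (-0.03,0.03,0.09):
    env.reach(np.array([0.55,-0.05,0.30]),R0); env.pause(0.2)
    W,C=wcloud()
    bl=[r for r in blanks(W,C) if r[6]>0.014 and 0.35<r[0]<0.85 and max(r[2:4])<0.0515]
    bl.sort(key=lambda r:r[0]); print([np.round(r[:5],4).tolist() for r in bl]); pockets(W,C)
    r=bl[0]; a=(r[4]+45)%90-45; p=np.array(r[:2])-B
    w=pick(p,np.radians(a),0.007,0.09,25); print(w)
    if abs(w[1]-0.05)>0.003: print('BAD GRASP'); break
    print(place(jp(px),JA,0.0165,0.10), mid_t())
env.reach(np.array([0.55,-0.12,0.30]),R0); env.pause(0.2); W,C=wcloud(); pockets(W,C)
for r in blanks(W,C): print(np.round(r,4))
```

```text
[[0.4841, 0.0674, 0.0501, 0.0496, 86.0879], [0.5879, -0.0103, 0.0501, 0.0499, 87.641], [0.6649, -0.0014, 0.0501, 0.05, 19.664]]
pocket -0.09 [-89.5   0.5] [50.8 50.3] 89.7 z [0.0214 0.0233 0.0246] tilt [-0.003 -0.012]
pocket -0.03 empty 0
pocket 0.03 empty 0
pocket 0.09 empty 0
(0.049501951734226404, 0.049387316865191155, 24.99993771314621)
(0.049494996079851784, array([-0.0859,  0.0041, -0.8858]), array([ 0.5194, -0.1932,  0.0168])) 31.7083
[[0.588, -0.0102, 0.0498, 0.05, 88.2944], [0.6647, -0.0014, 0.0497, 0.05, 19.5465]]
pocket -0.09 [-89.7   0.6] [50.5 50.7] 0.1 z [0.0215 0.0233 0.0247] tilt [-0.006 -0.012]
pocket -0.03 [-30.1   0.6] [50.7 50.1] 89.9 z [0.0216 0.0232 0.0247] tilt [ 0.001 -0.008]
pocket 0.03 empty 0
pocket 0.09 empty 0
(0.049580585750793625, 0.049479797257544304, 24.999940395355225)
(0.04970129070262515, array([0.1474, 0.2625, 0.2941]), array([ 0.5794, -0.1909,  0.0167])) 39.8583
[[0.6649, -0.0015, 0.0501, 0.0501, 19.9208]]
pocket -0.09 [-89.8   0.6] [50.5 50.4] 0.1 z [0.0214 0.0233 0.0248] tilt [-0.008 -0.012]
pocket -0.03 [-30.    0.5] [50.4 50. ] 89.7 z [0.0215 0.0232 0.0245] tilt [-0.004 -0.01 ]
pocket 0.03 [30.2  0.7] [50.6 49.4] 89.9 z [0.0215 0.0232 0.0245] tilt [ 0.    -0.009]
pocket 0.09 empty 0
(0.04938035342111954, 0.049788395190553336, 24.99990552663803)
(0.049468992478751736, array([-0.4254,  0.0823, -0.2151]), array([ 0.6393, -0.1888,  0.0166])) 47.825
pocket -0.09 [-89.6   0.5] [50.4 50.2] 90.0 z [0.0216 0.0232 0.0246] tilt [-0.006 -0.01 ]
pocket -0.03 [-30.    0.2] [50.4 50.1] 89.9 z [0.0216 0.0232 0.0246] tilt [ 0.002 -0.008]
pocket 0.03 [30.4  0.1] [50.5 49.9] 89.8 z [0.0215 0.0231 0.0245] tilt [ 0.001 -0.006]
pocket 0.09 [90.5  0.4] [49.9 49.7] 89.8 z [0.0214 0.0231 0.0245] tilt [ 0.009 -0.006]
[   0.7404   -0.0153    0.0524    0.0535   89.9157 2198.        0.0129]
```

```bash
cat >> fit.py <<'E'
def plate_fit(W,C,z0=0.0072,near=None):
    H,I=ortho(W,C,0.1); H=cv2.dilate(H,np.ones((3,3))) if 0 else H
    Hf=cv2.medianBlur(cv2.morphologyEx(H,cv2.MORPH_CLOSE,np.ones((3,3))),5)
    m=((Hf>z0-0.0028)&(Hf<z0+0.003)).astype(np.uint8); m=cv2.morphologyEx(m,cv2.MORPH_OPEN,np.ones((7,7)))
    n,l,st,_=cv2.connectedComponentsWithStats(m)
    out=[]
    for j in range(1,n):
        if st[j,4]<8000: continue
        r,c=np.nonzero(l==j); (x,y),(w,h),a=cv2.minAreaRect(np.c_[r*RES+X0,c*RES+Y0].astype(np.float32))
        if w<h: w,h,a=h,w,a-90
        out.append((x,y,w,h,(a+90)%180-90,st[j,4]))
    return out
def block_fit(W,lo,hi,near,rad=0.05):
    q=W[(W[:,2]>lo)&(W[:,2]<hi)&(np.linalg.norm(W[:,:2]-near,axis=1)<rad)]
    return cv2.minAreaRect(q[:,:2].astype(np.float32)),len(q)
E
python3 - <<'E'
from fit import *
np.set_printoptions(precision=4,suppress=True)
env.reach(np.array([0.55,0.13,0.28]),R0); env.pause(0.3)
W,C=wcloud('w5'); np.savez('pics/w5.npz',W=W,C=C); print(mid_t())
print(plate_fit(W,C)); 
for r in rects(W,(W[:,2]>0.042)&(W[:,2]<0.055),40): print(' hi',np.round(r,4))
E
```

```text
50.6583
[(0.5497720241546631, 0.19633494317531586, 0.31026098132133484, 0.08473381400108337, -1.5074462890625, np.int32(22492))]
 hi [ 0.414  -0.1944  0.0078  0.0085 37.2658 78.      0.0483]
 hi [  0.5501   0.1962   0.0138   0.0293  89.8618 489.       0.0489]
 hi [ 0.6838 -0.1842  0.0091  0.0078 24.2305 81.      0.0487]
```

View pics/w5.png

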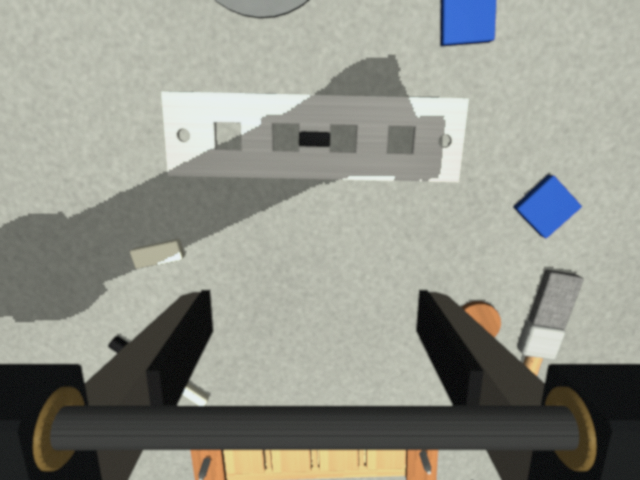

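The plate lies at (310,138), with its block at (314,139) and holes at (183,135) and (446,141). I'll grasp and lift it, then re-measure it in the hand above the jig.

Run:
```python
from fit import *
np.set_printoptions(precision=4,suppress=True)
p=np.array([0.5497,0.1956]); R=Rz(np.radians(-1.51))@R0
effector.release(); env.reach(at(p,0.10),R); env.movel(at(p,0.013),rate=0.12)
effector.grasp(58); s=env.sense(); print('w',s['gripper_width'],s['ee_pos'])
f0=s['wrist_force']; env.movel(at(p,0.12),rate=0.1); env.pause(0.2); s=env.sense(); print('lift',s['gripper_width'],s['wrist_force']-f0,s['moment'],s['ee_pos'])
env.movel(at(JIG,0.12),Rz(JA)@R0,rate=0.15); env.pause(0.3); s=env.sense(); print(s['gripper_width'],s['grasp_force'],s['ee_pos'],s['wrist_force'],s['t'])
W,C=wcloud('w6'); np.savez('pics/w6.npz',W=W,C=C)
k=(abs(W[:,2]-0.113)<0.012)&(np.linalg.norm(W[:,:2]-JIG,axis=1)<0.17); q=W[k]
g=np.linalg.lstsq(np.c_[q[:,:2]-JIG,np.ones(len(q))],q[:,2],rcond=None)[0]; print('plane',g,len(q))
(x,y),wh,a=cv2.minAreaRect(q[:,:2].astype(np.float32)); print(x-JIG[0],y-JIG[1],wh,a)
```

```text
w 0.02946692812565705 [0.5498 0.1956 0.013 ]
lift 0.02959640370647608 [ 0.0385  1.1692 -2.3473] [0.0421 0.0353 0.0448] [0.5494 0.1955 0.1194]
0.0296539971314707 57.99870014190674 [ 0.549  -0.1919  0.12  ] [-0.1884  0.235  -3.6312] 57.95
plane [-0.0012 -0.0021  0.1142] 81733
-0.00010630989074711383 0.0007045252323150675 (0.31141987442970276, 0.08524539321660995) 2.1165342330932617
```

View pics/w6.png

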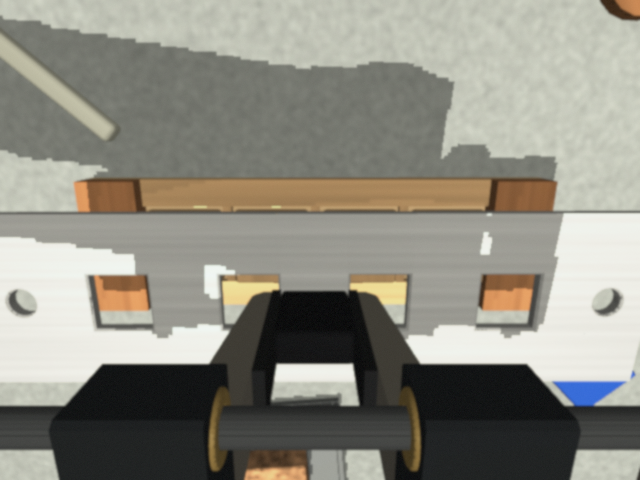

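The plate hangs level over the jig and in line with it, with its holes at (22,302) and (607,302). Lowering it now.

Run:
```python
from fit import *
np.set_printoptions(precision=4,suppress=True)
ok=True
for z in (0.075,0.064,0.058,0.052,0.046,0.041,0.0375):
    env.movel(at(JIG,z),rate=0.06); s=env.sense(); print(z,s['ee_pos'],s['wrist_force'],s['gripper_width'])
    if s['wrist_force'][2]>12 or np.hypot(*s['wrist_force'][:2])>12: ok=False; print('STOP'); break
if ok:
    effector.release(); env.movel(at(JIG,0.14),rate=0.12); env.reach(at(JIG-[0,0.03],0.30),R0); env.pause(0.3)
    W,C=wcloud('w7'); np.savez('pics/w7.npz',W=W,C=C)
    pl=plate_fit(W,C,0.0312); print(pl, [(np.array(r[:2])-[.0002,.0007]-JIG) for r in pl])
    k=(abs(W[:,2]-0.031)<0.008)&(np.linalg.norm(W[:,:2]-JIG,axis=1)<0.14)&(abs(W[:,1]-JIG[1])<0.04); q=W[k]
    print(np.linalg.lstsq(np.c_[q[:,:2]-JIG,np.ones(len(q))],q[:,2],rcond=None)[0])
    print(mid_t())
```

```text
0.075 [ 0.5493 -0.192   0.0752] [-0.006   0.1004 -3.2494] 0.02956991852418198
0.064 [ 0.5486 -0.1919  0.0635] [ 0.2983  0.0171 -3.1886] 0.029330231885108932
0.058 [ 0.5487 -0.192   0.0576] [ 0.2509  0.1224 -3.1697] 0.02971752220530055
0.052 [ 0.5486 -0.1919  0.0515] [ 1.0235 -0.3735 -3.2639] 0.02944166404455454
0.046 [ 0.5486 -0.1919  0.0455] [-0.4572 -0.3136 -2.717 ] 0.02976478760150156
0.041 [ 0.5487 -0.1919  0.0406] [-0.4783 -0.7131 -2.8331] 0.02947650984028492
0.0375 [ 0.5489 -0.192   0.0373] [-0.5878 -0.7172 -2.5681] 0.029298853607907564
[(0.5484291315078735, -0.19115659594535828, 0.3102321922779083, 0.08482189476490021, 2.2025973796844482, np.int32(22369))] [array([-0.0008,  0.0001])]
[-0.0007  0.0006  0.0306]
63.5417
```

The plate is home: level, top at 30 mm, within 1 mm. Next I'll look at the valve.

Run:
```python
from fit import *
np.set_printoptions(precision=4,suppress=True)
env.reach(np.array([0.48,0.31,0.26]),R0); env.pause(0.3)
W,C=wcloud('w8'); np.savez('pics/w8.npz',W=W,C=C); print(mid_t())
for n in('hub','lever_grip','mark','valve'): print(n,[(np.round(r['at'],4),round(r['score'],2)) for r in tip_of('wrist',n)][:2])
for r in rects(W,(W[:,2]>0.058)&(W[:,2]<0.08)&(W[:,1]>0.25),40): print(' lever',np.round(r,4))
for r in rects(W,(W[:,2]>0.003)&(W[:,2]<0.014)&(W[:,1]>0.25),100): print(' disc',np.round(r,4))
for r in rects(W,(W[:,2]>0.017)&(W[:,2]<0.024)&(W[:,1]>0.25),20): print(' mark',np.round(r,4))
```

```text
65.8333
hub [(array([0.4998, 0.3854, 0.0537]), 0.85)]
lever_grip [(array([0.4537, 0.3899, 0.0586]), 0.76)]
mark [(array([0.4547, 0.3357, 0.0213]), 0.71)]
valve [(array([0.4979, 0.3855, 0.0005]), 0.85)]
 lever [   0.4734    0.3894    0.0236    0.0779   77.621  1579.        0.0669]
 lever [   0.6687    0.4338    0.0259    0.0642   12.3616 1089.        0.0696]
 disc [    0.5018     0.3857     0.1593     0.1569     4.4959 15296.
     0.0091]
 disc [  0.6672   0.4382   0.0326   0.0678   3.8127 283.       0.0078]
 disc [  0.696    0.3095   0.0524   0.0503   4.275  629.       0.0131]
 mark [  0.4542   0.3363   0.0177   0.0059  47.6361 113.       0.0213]
 mark [  0.669    0.4323   0.0273   0.0651  16.3599 249.       0.0204]
```

View pics/w8.png

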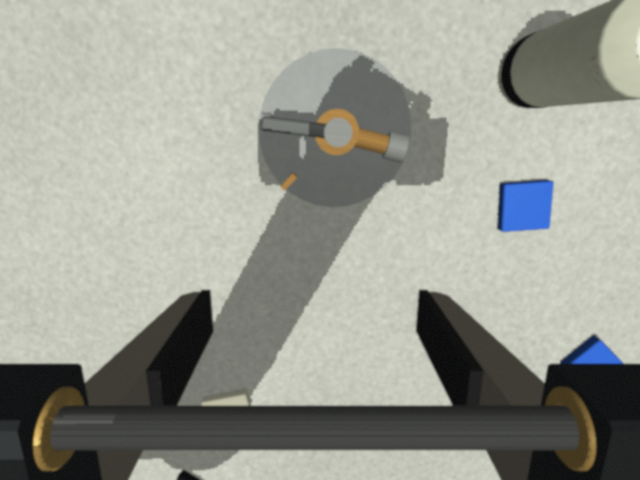

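The lever is the dark bar at (262..325,125), with the hub at (338,132) and the brass mark at (290,181). I'll fit the angles, then grip the lever and swing it along its arc.

```bash
cat > lev.py <<'E'
from fit import *
def lever(W,C):
    b=np.array([.0002,.0007])
    q=W[(abs(W[:,2]-0.0092)<0.003)&(np.linalg.norm(W[:,:2]-[.4995,.385],axis=1)<0.085)][:,:2]-b
    m=np.median(W[(abs(W[:,2]-0.0213)<0.003)&(np.linalg.norm(W[:,:2]-[.4542,.3363],axis=1)<0.015)][:,:2],0)-b
    top=W[(W[:,2]>0.060)&(np.linalg.norm(W[:,:2]-[.4995,.385],axis=1)<0.08)][:,:2]-b
    (cx,cy),rr=cv2.minEnclosingCircle(top[np.linalg.norm(top-[.4993,.3843],axis=1)<0.022].astype(np.float32))
    bar=top[np.linalg.norm(top-[.4993,.3843],axis=1)>0.028]
    l=cv2.fitLine(bar.astype(np.float32),cv2.DIST_L2,0,.01,.01).ravel()
    return np.array([cx,cy]),rr,m,bar.mean(0),l
E
python3 - <<'E'
from lev import *
f=np.load('pics/w8.npz'); h,rr,m,bm,l=lever(f['W'],f['C']); print(h,rr,m,bm,l)
a=lambda v:np.degrees(np.arctan2(v[1],v[0]))%360
for hh in (h,np.array([.4993,.3843])): print('mark',a(m-hh),np.linalg.norm(m-hh),'lever',a(bm-hh),'line',a(l[:2])%180)
E
```

```text
[0.49452752 0.38462445] 0.017331190407276154 [0.45361225 0.33574969] [0.5041563  0.33169935] [ 0.99204576 -0.1258777   0.5041563   0.33169934]
mark 230.06577423280874 0.06374010673057635 lever 280.3111759928294 line 172.76855
mark 226.7398682040496 0.06666710441129221 lever 275.27482467114055 line 172.76855
```

```bash
sed -i 's/(W\[:,2\]>0.060)&/(W[:,2]>0.061)\&(W[:,2]<0.074)\&/' lev.py
python3 - <<'E'
from lev import *
f=np.load('pics/w8.npz'); h,rr,m,bm,l=lever(f['W'],f['C']); print(h,rr,m,bm,l)
a=lambda v:np.degrees(np.arctan2(v[1],v[0]))%360
for hh in (h,np.array([.4993,.3843])): print('mark',a(m-hh),np.linalg.norm(m-hh),'lever',a(bm-hh),'line',a(l[:2])%180)
for y in (-6,20,48): 
  t=np.radians(y); d=-np.array([np.cos(t),np.sin(t)]); q=solver.inverse_kinematics(at(np.array([.4993,.3843])+.045*d,.045),Rz(t)@RB); print(y,q)
E
```

```text
[0.49452752 0.38462445] 0.017331190407276154 [0.45361225 0.33574969] [0.45311576 0.38863006] [ 0.99217594 -0.1248476   0.45311576  0.38863006]
mark 230.06577423280874 0.06374010673057635 lever 174.47516928758174 line 172.82803
mark 226.7398682040496 0.06666710441129221 lever 174.64381607654795 line 172.82803
-6 [-0.36917263  0.6741429  -0.52962376  1.81602062  0.46596995  0.77808977
 -2.81759602]
20 [-0.27184402  0.68751222 -0.62133801  1.83923748  0.54578356  0.79188879
 -2.40220209]
48 [-0.16873348  0.72034062 -0.71681472  1.8387105   0.63101342  0.82504714
 -1.94189017]
```

Run:
```python
from lev import *
np.set_printoptions(precision=4,suppress=True)
h=np.array([.4993,.3843])
def pose(deg,z):
    t=np.radians(deg); return at(h+.045*np.array([np.cos(t),np.sin(t)]),z),Rz(t)@RB   # tool x along lever outward
effector.release(); p,R=pose(173.5,0.13); env.reach(p,R); env.movel(pose(173.5,0.046)[0],rate=0.12)
effector.grasp(15); s=env.sense(); print(s['gripper_width'],s['wrist_force'],s['joint_positions'])
for d in np.linspace(173.5,226.7,10)[1:]:
    env.movel(*pose(d,0.046),rate=0.05); s=env.sense()
    print(round(d,1),s['ee_pos'],s['wrist_force'],round(s['gripper_width'],4))
    if np.linalg.norm(s['wrist_force'])>25: print('STOP'); break
v=s['ee_pos'][:2]-h; print(np.degrees(np.arctan2(v[1],v[0]))%360)
effector.release(); env.movel(pose(d,0.15)[0],rate=0.15)
env.reach(np.array([0.48,0.31,0.26]),R0); env.pause(0.3)
W,C=wcloud('w9'); np.savez('pics/w9.npz',W=W,C=C); print(mid_t())
hh,rr,m,bm,l=lever(W,C); print(bm,l, np.degrees(np.arctan2(*(bm-h)[::-1]))%360,np.degrees(np.arctan2(l[1],l[0]))%180)
```

```text
0.0119358277856102 [ 0.143  -0.1734  0.4517] [-0.0014  0.9806 -1.1429  1.7924  1.0172  1.0946 -0.0671]
179.4 [0.4543 0.3844 0.0459] [-0.9272 -1.8875  0.9281] 0.0118
185.3 [0.4544 0.3798 0.0459] [-0.7402 -3.5656  0.6215] 0.0119
191.2 [0.4551 0.3751 0.0459] [-1.3553 -2.6869  1.5822] 0.0121
197.1 [0.4562 0.3706 0.0459] [-1.2075 -4.742   2.6533] 0.0117
203.1 [0.4578 0.3661 0.0459] [-1.9806 -4.9112  2.4741] 0.012
209.0 [0.4599 0.3618 0.0459] [-0.9193 -5.7493  3.2964] 0.0115
214.9 [0.4624 0.3578 0.0459] [-2.3964 -5.1556  3.9472] 0.0121
220.8 [0.4653 0.354  0.0459] [-1.6361 -6.1352  3.9393] 0.0118
226.7 [0.4685 0.3505 0.0459] [-1.9633 -6.5546  3.9447] 0.0123
227.6793231790662
75.6583
[0.4679 0.35  ] [0.6951 0.7189 0.4679 0.35  ] 227.46145779134972 45.963524
```

View pics/w9.png

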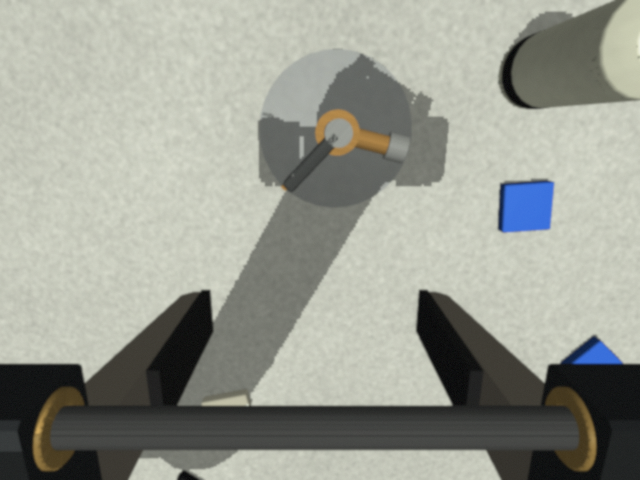

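The lever (290,186)–(330,140) now stands over the mark. I'll check the jig one last time, then hand in.

Run:
```python
from fit import *
np.set_printoptions(precision=4,suppress=True)
env.reach(at(JIG-[0,0.05],0.32),R0); env.pause(0.3); W,C=wcloud('w10')
pl=plate_fit(W,C,0.0312); print([(np.array(r[:2])-[.0002,.0007]-JIG,r[4]) for r in pl])
print([np.round(r,4) for r in rects(W,(W[:,2]>0.029)&(W[:,2]<0.04)&(W[:,1]<-0.3),300)])
q=np.c_[(W[:,:2]-JIG)@Rz(JA)[:2,:2],W[:,2]]
for x in(-.09,-.03,.03,.09):
    k=(abs(q[:,0]-x)<.006)&(abs(q[:,1])<.006); print(x,np.median(q[k,2]))
d=len(pl)==1 and np.linalg.norm(np.array(pl[0][:2])-[.0002,.0007]-JIG)<0.003
if d: print(workorder.finish_job(), mid_t())
```

```text
[(array([-0.0007,  0.0002]), 2.1920700073242188)]
[array([   0.5053,   -0.3873,    0.0898,    0.0406,    6.7804, 2297.    ,
          0.0342])]
-0.09 0.023406390866288596
-0.03 0.023218301450859458
0.03 0.023209873960685412
0.09 0.02306289307150272
the job is handed in; nothing more can be done
the job is handed in; nothing more can be done
```

The job is handed in: the sanding block is in the tray, all four blanks lie flat in their own pockets, the plate is home over both pins, and the lever stands at the 60° mark; my last camera checks agreed, but no verdict was returned.

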